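Extend the twist-lock work support

TASK

Extend the telescoping work support to its upper locked position: ease the section up out of its lower notch, twist it clockwise to unlock, draw it up the slot until it meets its stop, twist it back and let it down gently so that its cross pin drops home in the upper notch, then let go. Find the stops by feel, never forcing or dropping the section, and leave the things standing round it where they are.

Things in the scene. Friction and masses are not known exactly. Their poses are not given: they have to be found in the camera images.
- stand: Fixed stand: dark steel foot plate 130 x 90 x 8 mm bolted down and, upright on its centre, an aluminium sleeve (outside diameter 46 mm, bore 34 mm, top 153 mm above the table). Origin: centre of the plate's underside, on the sleeve's axis; x along the plate's long side, z up. Two like slot patterns, half a turn apart, take the two ends of the section's cross pin.
- lower_seat (a point): On the sleeve's axis, 40 mm above the table: height of the cross pin's axis when locked in the lower notch. The seat is 5 mm deep; the pin meets the notch's roof 8 mm above the seat, so it passes the ledge only when lifted 5 to 8 mm. An upright slot joins the notch 55 degrees clockwise (from above) of the seat; the section has about 6 degrees of play there.
- sleeve_mouth (a point): Centre of the sleeve's top, 153 mm above the table. Up the slot the pin runs between walls; nothing holds the section there: it falls if let go. Once the section is lifted off its lower seat, pressing it on sleeve or collar with over 25 N is too much.
- upper_notch (a point): On the sleeve's axis 115 mm above the table: mean height of the pin's axis seated in the upper notch. That notch is cut in a dark clamp collar (diameter 62, 61 mm tall) set by hand: the true height, not measured, is up to 15 mm above or below. Shape as the lower notch: seat 55 degrees anticlockwise of the slot, 5 mm deep; roof over slot and notch (the stop) 8 mm above the pin's seated height.
- rest_head (a point): Centre of the grip bar at the head of the telescoping section: rubber-faced black block 50 (x) x 24 (y) x 28 mm (z) with a thin rubber pad on top, 141 mm above the cross pin's axis (181 mm above the table when locked low). x along bar and pin, z up. The bar lies along the plate's x within 7 degrees when the pin is in a seat. Grip it across its 24 mm from above.
- section: The telescoping section: grip bar, round steel shaft of diameter 30 mm (2 mm of play all round in the sleeve) and cross pin 7 mm thick, 64 mm long, which sticks out of the slots; about 0.3 kg, loose in the sleeve. Origin on its axis at the height of the cross pin's axis; axes as rest_head's.
- tape_measure: Bystander: tape measure 66 x 74 x 36 mm lying by the stand; origin at the centre of its underside.
- jar_1: Bystander: small jar with dark lid, diameter 43 mm, 66 mm tall; origin at the centre of its underside.
- spool_1: Bystander: wire spool, diameter 34 mm, 48 mm tall, standing; origin at the centre of its underside.
There are look-alikes about, which are no part of the job. Of the things shaped like the section, the steel one is meant.

How it is judged:
By the outcome, as a careful person would: the job done as asked, in the order asked, and still so for the second after the job is handed in, with the robot touching nothing.
It also fails if it takes over 51 s, if anything falls off the work surface, if the arm or the gripper's body presses on something with over 40 N, if the wrist force passes 120 N, or if a joint passes its speed limit or range.

ROBOT

A 6-joint arm with a two-finger parallel gripper is mounted at the origin on the work surface; the furniture and walls round the work are solid. World frame = base frame: x ahead of the robot, y to its left, z up, the work surface at z = 0. Lengths are in mm, angles in rad, forces in N, time in s.
With the tool pointing down it reaches from about 350 to 975 mm from the base axis. Payload 7.1 kg.
Tool frame: the origin (TCP) lies between the finger pads; the fingertips stand 19 mm ahead of it and the grasp point (between the pads) is the TCP (ctrl.finger_overhang is the distance from the TCP to the fingertips, in mm); z points along the fingers, y is the line along which they close (so a half turn about z gives the same grasp; the last joint's range is limited). The gripper opens to 88 mm and grips with 3 to 60 N. Pads are 20 mm wide; open, the fingers measure 115 mm over their backs; the gripper's body (75 mm by 178 mm) begins 61 mm behind the grasp point.
Start: joints at [-1.16, 0.423, 1.63, -0, 1.089, -0.019], TCP at [260.446, -568.131, 241.675] pointing down, gripper open.
Joint ranges: [-3, 3], [-0.9, 2.11], [0.09, 2.58], [-1.31, 4.45], [0.11, 2.69], [-2.54, 2.54]. Speed limits (rad/s): [2.39, 2.39, 3.01, 3.14, 3.14, 3.14].

INTERFACE

Orientations are given as a rotation vector (axis times angle).
In Python, from workcell import ctrl gives the robot as it stands. The module is installed in compiled form; this text tells all that it offers.
- The arm moves only by the tool arm_command, never from a script. Its argument "rows" is one flat list of numbers, 7 for each row, row after row: the turn, a rotation vector about the tool's x, y, z scaled (see below), then the shift along the tool's x, y, z scaled (see below), then the opening, from -1 (shut) to 1 (fully open). A call has 1 to 5 rows; each row is the pose to reach, as a shift and turn from the pose commanded when the call began, along the tool's axes at that moment, turning the shorter way round; what a row does not reach only later rows make up. The controller multiplies each number of a shift by 80 mm and each number of a turn by 180 degrees. A row lasts 1/10 s, in which the tool goes at most 50 mm and 8.59 degrees, less where a joint would pass 70% of its speed; a pose out of reach is approached as far as the arm can. A call with a number of a shift or a turn outside -1 to 1 is refused whole. A call with a gripper value outside its range is refused whole. The fingers move at their own pace and stop on an object; the grip force is fixed at half the most. Time passes only in rows, so rows that repeat a pose let the fingers close. It gives the time, the measured TCP pose, the force, the opening and the grip force at its end, in the units of the state.
- ctrl.get_obs(): the state, without advancing time (a new reading comes with each control period).
- ctrl.get_image(name): name is "scene" or "top"; returns (picture, depth): 420x560x3 uint8, red, green, blue; 420x560 float32, mm along the optical axis (not along the pixel's ray), 0 where there is no reading.
- ctrl.camera_params(name): a dict with "camera_matrix" (3x3 intrinsics, pixels), "k1" (the pictures are not rectified: a ray, as slopes to the right and down, at radius r is drawn at 1 + k1 r^2 times it, then the intrinsics apply), "world_to_cam" (4x4, takes a point from world to camera coordinates). Camera axes: x right, y down, z forward; pixel columns grow to the right and rows downward; lengths in mm; the calibration is good to about 2 mm. A picture is of the moment at which its call begins. camera_params takes no time and is no camera call.
- ctrl.close_job(): hands the job in; it is judged then, once.
The state is a dict: "t": time; "qpos": joint angles; "qvel": joint speeds; "joint_torque": joint torques, N m; "ee_pos": TCP position; "orientation": TCP orientation; "ft_force": force on the tool from outside, world axes, zero at the start; "moment": the same for the moment, N m; "width": finger opening in mm; "grasp_force": force on a finger pad.
Only numpy, scipy, OpenCV 4.12 (cv2) and the standard library are available. Lean on these libraries where they do the work, as an engineer would, in place of code of your own. Each camera call takes 0.05 s, during which the arm holds its last target. There are 200 camera calls.

## Working session

There is one attempt and no reset: what is moved stays moved. The work goes in short steps, Python scripts to look and compute and a tool call to move; the robot and the scene stay as the last step left them, time stands still between calls to the robot, and variables do not carry over. Pictures are saved under pics/ and viewed, at most 10 in all, crops included, and the job is handed in when it is done.

Besides the shell and the picture viewer there is one more tool, called after "Request:" by a JSON object that holds its "fn" and its "kwargs". arm_command: Moves the arm, as the interface text tells. Shifts and turns lie within -1 to 1; 1 stands for 80 mm of shift or 180 degrees of turn. Its arguments: {"type":"object","properties":{"rows":{"type":"array","items":{"type":"number"}}},"required":["rows"]}

```bash
mkdir -p pics
cat > h.py <<'E'
import numpy as np, cv2
from workcell import ctrl
def shot(n,f):
    im,d=ctrl.get_image(n); np.savez(f'pics/{f}.npz',im=im,d=d); cv2.imwrite(f'pics/{f}.png',im[:,:,::-1]); return im,d
def world(n,u,v,z):
    p=ctrl.camera_params(n);K=np.array(p["camera_matrix"]);k=np.array([p["k1"],0,0,0,0.])
    x=cv2.undistortPoints(np.array([[[u,v]]],float),K,k)[0,0]
    T=np.linalg.inv(np.array(p["world_to_cam"])); return (T@[x[0]*z,x[1]*z,z,1])[:3]
def cloud(n,d):
    p=ctrl.camera_params(n);K=np.array(p["camera_matrix"]);k=np.array([p["k1"],0,0,0,0.])
    v,u=np.mgrid[:420,:560]; x=cv2.undistortPoints(np.stack([u,v],-1).reshape(-1,1,2).astype(float),K,k)[:,0]
    z=d.reshape(-1); P=np.c_[x*z[:,None],z,np.ones(len(z))]; T=np.linalg.inv(np.array(p["world_to_cam"]))
    return (P@T.T)[:,:3].reshape(420,560,3)
E
python3 - <<'E'
from h import *
a,_=shot("scene","s0");b,_=shot("top","t0")
for n in("scene","top"): print(ctrl.camera_params(n))
print(ctrl.get_obs())
E
```

```text
{'camera_matrix': array([[534.71080054,   0.        , 283.5719999 ],
       [  0.        , 534.71080054, 208.3602841 ],
       [  0.        ,   0.        ,   1.        ]]), 'k1': -0.05823388841132553, 'world_to_cam': array([[-8.40744093e-01, -5.41281050e-01,  1.28138173e-02,
         4.66796750e+02],
       [-4.00956109e-01,  6.06531727e-01, -6.86551865e-01,
         3.29198130e+02],
       [ 3.63845528e-01, -5.82352203e-01, -7.26967911e-01,
         8.79236626e+02],
       [ 0.00000000e+00,  0.00000000e+00,  0.00000000e+00,
         1.00000000e+00]])}
{'camera_matrix': array([[512.30533087,   0.        , 276.86794374],
       [  0.        , 512.30533087, 209.80682067],
       [  0.        ,   0.        ,   1.        ]]), 'k1': -0.18508014051158106, 'world_to_cam': array([[-2.21240416e-02, -9.99682602e-01, -1.20507785e-02,
         5.52668843e+00],
       [-9.82502297e-01,  2.39703271e-02, -1.84701541e-01,
         5.76765864e+02],
       [ 1.84931778e-01,  7.75357299e-03, -9.82720774e-01,
         9.96115594e+02],
       [ 0.00000000e+00,  0.00000000e+00,  0.00000000e+00,
         1.00000000e+00]])}
{'t': 0.1, 'qpos': array([-1.16001251e+00,  4.23719194e-01,  1.63061600e+00,  1.40432742e-05,
        1.08862533e+00, -1.89809808e-02]), 'qvel': array([ 0.00122903, -0.00191785, -0.00363716, -0.00131232,  0.00047827,
       -0.00069468]), 'joint_torque': array([ 2.41743190e-03, -5.45614207e+01, -2.74322605e+01,  6.47066371e-02,
        1.87516812e-02, -2.66565974e-05]), 'ee_pos': array([ 260.25410391, -567.70228622,  241.0067119 ]), 'orientation': array([-3.06802961e+00, -6.69593147e-01,  3.98900694e-04]), 'ft_force': array([ 0.27651918, -0.0921618 , -0.74732525]), 'moment': array([-0.04661299, -0.02372344,  0.01799864]), 'grasp_force': 0.0, 'width': 87.95277248120564}
```

View pics/s0.png

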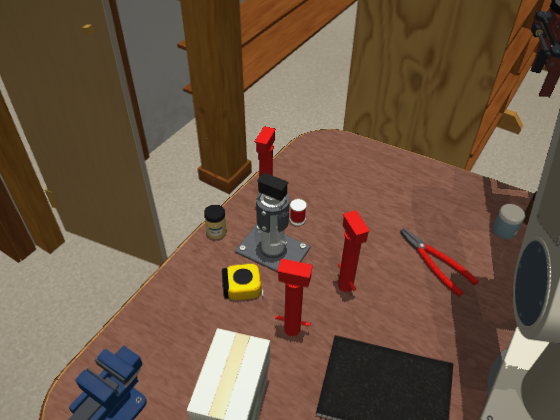

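View pics/t0.png

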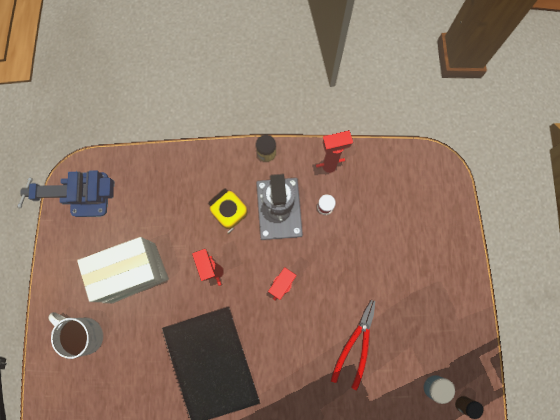

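The things that could be taken for the section are:
- The black-headed steel one in the stand: scene (272,187), top (278,188).
- Red look-alike: scene (265,140), top (337,140).
- Red look-alike: scene (355,225), top (282,284).
- Red look-alike: scene (295,275), top (205,265).

I choose the steel one in the stand. The spool is at top (327,204), the jar at (266,148) and the tape at (228,208). A close crop will check the choice.

Run:
```python
from h import *
S=np.load('pics/s0.npz');T=np.load('pics/t0.npz')
a=cv2.resize(S['im'][165:275,215:325],(400,400),interpolation=cv2.INTER_CUBIC);b=cv2.resize(T['im'][145:245,230:330],(400,400),interpolation=cv2.INTER_CUBIC)
cv2.imwrite('pics/c0.png',np.hstack([a,b])[:,:,::-1])
for n,D in(("scene",S),("top",T)):
    P=cloud(n,D['d']); 
    r=np.zeros((420,560),bool)
    if n=="top": r[160:215,260:300]=1
    else: r[170:215,250:295]=1
    m=r&(P[...,2]>172)&(P[...,2]<195)
    q=P[m]; print(n,m.sum(),np.percentile(q[:,2],[5,50,95]))
    m2=r&(P[...,2]>np.percentile(q[:,2],90)-5); q=P[m2][:,:2].astype(np.float32); print(cv2.minAreaRect(q),q.mean(0))
    # plate
    r=np.zeros((420,560),bool); 
    if n=="top": r[170:245,250:305]=1
    else: r[225:275,230:315]=1
    m=r&(P[...,2]>4)&(P[...,2]<13); q=P[m][:,:2].astype(np.float32); print('plate',m.sum(),cv2.minAreaRect(q),np.median(P[m][:,2]))
```

```text
scene 267 [172.98467763 183.7169057  194.27264831]
((392.3533020019531, 259.4286193847656), (55.408416748046875, 715.244140625), 36.003211975097656) [5.8194147e+02 5.4623771e-01]
plate 1293 ((592.1145629882812, -12.531234741210938), (163.32537841796875, 122.81301879882812), 34.57006072998047) 8.191467805256252
top 66 [176.16771517 193.94501174 194.83551513]
((499.6023864746094, -17.318710327148438), (233.30502319335938, 25.865957260131836), 3.950371265411377) [582.94763  -11.266398]
plate 1388 ((593.2767333984375, -7.668193817138672), (117.22195434570312, 162.42066955566406), 88.50155639648438) 8.314567064936114
```

View pics/c0.png

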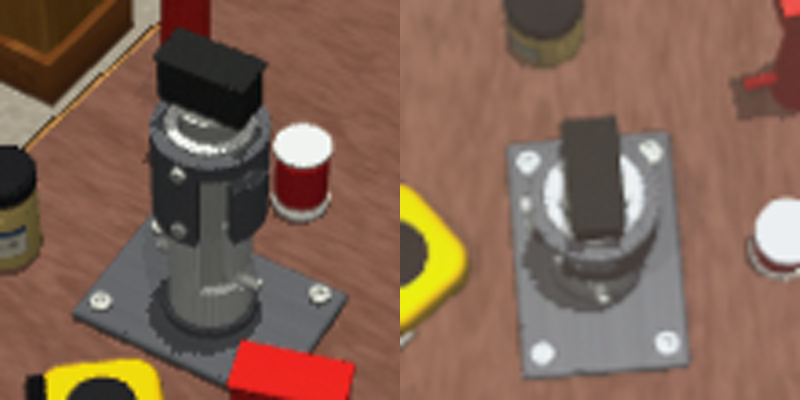

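The crop confirms a black bar on a round shaft inside an aluminium sleeve with a dark collar, on a plate with four bolts. In the top picture the bar's corners are at about (270.5,174.8), (283.8,174.2), (285,203.8) and (273,205).

Run:
```python
from h import *
from scipy.optimize import minimize
S=np.load('pics/s0.npz');T=np.load('pics/t0.npz')
for n,D,(v0,v1,u0,u1) in(("scene",S,(168,205,250,295)),("top",T,(168,212,264,292))):
    P=cloud(n,D['d']); r=np.zeros((420,560),bool); r[v0:v1,u0:u1]=1
    m=r&(P[...,2]>188)&(P[...,2]<203)&(np.abs(P[...,0]-620)<60)&(np.abs(P[...,1])<60); q=P[m]
    print(n,m.sum(),np.percentile(q[:,2],[10,50,90]),cv2.minAreaRect(q[:,:2].astype(np.float32)),q.mean(0))
P=cloud("top",T['d'])
p=ctrl.camera_params("top");K=np.array(p["camera_matrix"])
def atz(n,u,v,z):
    a=world(n,u,v,500);b=world(n,u,v,1000);return a+(b-a)*(z-a[2])/(b[2]-a[2])
for c in[(270.5,174.8),(283.8,174.2),(285,203.8),(273,205)]: print(atz("top",*c,196).round(1))
# plate corners from crop
pl=[atz("top",230+x/4,145+y/4,8)for x,y in[(108,145),(266,130),(289,362),(124,378)]]
print(np.round(pl,1),np.mean(pl,0))
# scene head top corners
for x,y in[(180,30),(268,66),(245,98),(157,66)]: print('s',atz("scene",215+x*110/400,165+y*110/400,196).round(1))
# bystanders heights
for n,c in(("jar",(266,143)),("spool",(327,203)),("redtop",(337,138)),("tape",(228,208)),("red2",(282,284)),("red3",(205,262))): print(n,P[c[1],c[0]].round(0))
```

```text
scene 374 [191.49330843 196.65565607 198.43948239] ((589.1906127929688, -10.718008041381836), (52.736053466796875, 28.856897354125977), 5.51077127456665) [587.97965831  -8.51257589 195.86850366]
top 411 [194.82274639 197.11691272 199.09824931] ((589.8519287109375, -11.086400032043457), (52.37610626220703, 25.865957260131836), 3.950371265411377) [589.23934591 -11.10281234 197.03162518]
[614.1   1.  196. ]
[614.6 -22.9 196. ]
[560.4 -23.6 196. ]
[558.8  -2.4 196. ]
[[649.3  34.1   8. ]
 [655.5 -51.6   8. ]
 [528.6 -60.1   8. ]
 [522.1  27.5   8. ]] [588.89934656 -12.53071841   8.        ]
s [612.9 -21.  196. ]
s [562.4 -23.4 196. ]
s [559.7   1.6 196. ]
s [607.8   6.7 196. ]
jar [717.  12.  65.]
spool [ 589. -112.   51.]
redtop [ 684. -123.  185.]
tape [587.  95.  35.]
red2 [420. -15. 186.]
red3 [461. 120. 187.]
```

```bash
cat >> h.py <<'E'
from scipy.spatial.transform import Rotation as Ro
def conv(yaw,dx,dy,dz): # world shift -> tool units, tool down with tool-x at yaw deg
    c,s=np.cos(np.radians(yaw)),np.sin(np.radians(yaw)); return np.array([c*dx+s*dy,s*dx-c*dy,-dz])/80
def inv(yaw,t):
    c,s=np.cos(np.radians(yaw)),np.sin(np.radians(yaw)); t=np.array(t)*80; return np.array([c*t[0]+s*t[1],s*t[0]-c*t[1],-t[2]])
def yaw(o): 
    x=Ro.from_rotvec(o["orientation"]).as_matrix(); return np.degrees(np.arctan2(x[1,0],x[0,0])),np.degrees(np.arccos(-x[2,2]))
E
python3 - <<'E'
from h import *
o=ctrl.get_obs();y,t=yaw(o);print(y,t)
p=np.array([260.446,-568.131,241.675]);tgt=np.array([589.3,-11.3,256]);Y=183.8
n=8;dr=-round((Y-y)/n/180,3)
for i in range(n):
    d=(tgt-p)/(n-i); u=conv(y,*d).round(2); r=dr if i<n-1 else -round((Y-y)/180,4)
    p=p+inv(y,u); y=y-r*180; print(r,u,p.round(1),round(y,2))
E
```

```text
24.623334234937918 0.0783762992495098
-0.111 [ 0.83 -0.58 -0.02] [ 301.5 -498.3  243.3] 44.6
-0.111 [ 0.98 -0.26 -0.02] [ 342.7 -428.4  244.9] 64.58
-0.111 [ 1.01  0.09 -0.02] [ 383.9 -358.5  246.5] 84.56
-0.111 [ 0.91  0.43 -0.02] [ 425.  -289.3  248.1] 104.54
-0.111 [ 0.71  0.72 -0.02] [ 466.5 -219.9  249.7] 124.52
-0.111 [ 0.43  0.91 -0.03] [ 507.  -150.3  252.1] 144.5
-0.111 [ 0.09  1.01 -0.02] [548.  -80.3 253.7] 164.48
-0.1073 [-0.27  0.97 -0.03] [589.6 -11.3 256.1] 183.8
```

Request:
{"fn": "arm_command", "kwargs": {"rows": [0, 0, -0.111, 0.83, -0.58, -0.02, 1, 0, 0, -0.111, 0.83, -0.58, -0.02, 1, 0, 0, -0.111, 0.83, -0.58, -0.02, 1, 0, 0, -0.111, 0.83, -0.58, -0.02, 1]}}

```text
t: 0.5
ee_pos: [301.9, -497.5, 243.2]
orientation: [-2.905, -1.195, 0.0]
ft_force: [0.5, -0.7, -0.9]
width: 88.0
grasp_force: 0.0
```

Request:
{"fn": "arm_command", "kwargs": {"rows": [0, 0, -0.111, 0.98, -0.26, -0.02, 1, 0, 0, -0.111, 0.98, -0.26, -0.02, 1, 0, 0, -0.111, 0.98, -0.26, -0.02, 1, 0, 0, -0.111, 0.98, -0.26, -0.02, 1]}}

```text
t: 0.9
ee_pos: [342.9, -428.3, 244.8]
orientation: [-2.656, -1.678, 0.0]
ft_force: [0.2, 0.3, 0.3]
width: 87.8
grasp_force: 0.0
```

Request:
{"fn": "arm_command", "kwargs": {"rows": [0, 0, -0.111, 1, 0.09, -0.02, 1, 0, 0, -0.111, 1, 0.09, -0.02, 1, 0, 0, -0.111, 1, 0.09, -0.02, 1, 0, 0, -0.111, 1, 0.09, -0.02, 1]}}

```text
t: 1.3
ee_pos: [383.7, -359.5, 246.5]
orientation: [2.326, 2.111, -0.0]
ft_force: [-0.6, -0.7, -0.2]
width: 88.1
grasp_force: 0.0
```

Request:
{"fn": "arm_command", "kwargs": {"rows": [0, 0, -0.111, 0.91, 0.43, -0.02, 1, 0, 0, -0.111, 0.91, 0.43, -0.02, 1, 0, 0, -0.111, 0.91, 0.43, -0.02, 1, 0, 0, -0.111, 0.91, 0.43, -0.02, 1]}}

```text
t: 1.7
ee_pos: [424.8, -290.6, 248.0]
orientation: [1.926, 2.482, -0.0]
ft_force: [0.4, -0.2, 0.3]
width: 87.6
grasp_force: 0.0
```

Request:
{"fn": "arm_command", "kwargs": {"rows": [0, 0, -0.111, 0.71, 0.72, -0.02, 1, 0, 0, -0.111, 0.71, 0.72, -0.02, 1, 0, 0, -0.111, 0.71, 0.72, -0.02, 1, 0, 0, -0.111, 0.71, 0.72, -0.02, 1]}}

```text
t: 2.1
ee_pos: [466.2, -221.2, 249.6]
orientation: [1.467, 2.778, -0.0]
ft_force: [-0.3, -0.1, 0.5]
width: 88.0
grasp_force: 0.0
```

Request:
{"fn": "arm_command", "kwargs": {"rows": [0, 0, -0.111, 0.43, 0.91, -0.03, 1, 0, 0, -0.111, 0.43, 0.91, -0.03, 1, 0, 0, -0.111, 0.43, 0.91, -0.03, 1, 0, 0, -0.111, 0.43, 0.91, -0.03, 1]}}

```text
t: 2.5
ee_pos: [506.7, -151.7, 251.9]
orientation: [-0.963, -2.99, 0.0]
ft_force: [-0.2, -0.0, -0.0]
width: 87.8
grasp_force: 0.0
```

Request:
{"fn": "arm_command", "kwargs": {"rows": [0, 0, -0.111, 0.09, 1, -0.02, 1, 0, 0, -0.111, 0.09, 1, -0.02, 1, 0, 0, -0.111, 0.09, 1, -0.02, 1, 0, 0, -0.111, 0.09, 1, -0.02, 1]}}

```text
t: 2.9
ee_pos: [547.2, -82.5, 253.5]
orientation: [-0.43, -3.112, 0.0]
ft_force: [0.7, -0.0, -0.4]
width: 87.8
grasp_force: 0.0
```

Request:
{"fn": "arm_command", "kwargs": {"rows": [0, 0, -0.107, -0.27, 0.97, -0.03, 1, 0, 0, -0.107, -0.27, 0.97, -0.03, 1, 0, 0, -0.107, -0.27, 0.97, -0.03, 1, 0, 0, -0.107, -0.27, 0.97, -0.03, 1]}}

```text
t: 3.3
ee_pos: [588.7, -13.6, 255.8]
orientation: [0.096, -3.14, 0.0]
ft_force: [-0.3, -0.4, -0.5]
width: 88.1
grasp_force: 0.0
```

Run:
```python
from h import *
o=ctrl.get_obs(); print(o['t'],o['qpos'].round(3),o['ee_pos'].round(2),yaw(o),o['ft_force'].round(2),o['moment'].round(2))
y=yaw(o)[0]; print(conv(y,*(np.array([589.3,-11.3,256])-o['ee_pos'])))
S,_=shot("scene","s1");T,_=shot("top","t1")
a=cv2.resize(S[100:240,200:340],(400,400),interpolation=cv2.INTER_CUBIC);b=cv2.resize(T[120:260,210:350],(400,400),interpolation=cv2.INTER_CUBIC)
cv2.imwrite('pics/c1.png',np.hstack([a,b])[:,:,::-1])
```

```text
3.3 [-0.043  0.355  1.699 -0.     1.088 -1.675] [588.7  -13.57 255.79] (np.float64(-176.50842474199303), np.float64(0.03531361978562112)) [-0.26 -0.44 -0.48] [-0.   -0.15 -0.04]
[-0.00916156  0.02791905 -0.00260258]
```

View pics/c1.png

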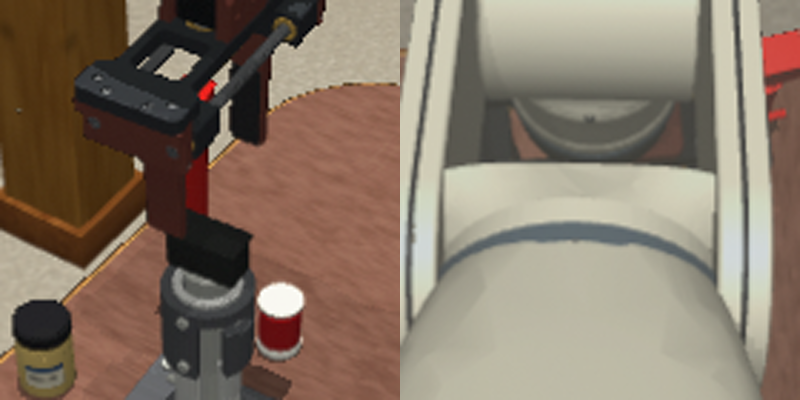

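The scene crop shows the open fingers straddling the black head, which is at about crop (210,245). The top view is blocked by the arm. Descending now.

Request:
{"fn": "arm_command", "kwargs": {"rows": [0, 0, 0, -0.01, 0.012, 0.2, 1, 0, 0, 0, -0.01, 0.012, 0.4, 1, 0, 0, 0, -0.01, 0.012, 0.5, 1, 0, 0, 0, -0.01, 0.012, 0.5, 1, 0, 0, 0, -0.01, 0.012, 0.5, 1]}}

```text
t: 3.9
ee_pos: [589.6, -12.2, 216.5]
orientation: [-0.1, 3.14, -0.0]
ft_force: [-0.2, -0.5, 0.3]
width: 87.8
grasp_force: 0.0
```

Run:
```python
from h import *
o=ctrl.get_obs(); print(o['t'],o['qpos'].round(3),o['ee_pos'].round(2),yaw(o),o['ft_force'].round(2),o['moment'].round(2))
y=yaw(o)[0]; print(conv(y,*(np.array([589.4,-11.3,184])-o['ee_pos'])))
```

```text
3.9 [-0.041  0.402  1.73  -0.     1.01  -1.675] [589.62 -12.24 216.45] (np.float64(-176.35063215323828), np.float64(0.013723730219395802)) [-0.25 -0.5   0.3 ] [ 0.07 -0.12 -0.02]
[0.00203402 0.01192646 0.40565623]
```

Request:
{"fn": "arm_command", "kwargs": {"rows": [0, 0, 0, 0, 0.012, 0.2, 1, 0, 0, 0, 0, 0.012, 0.41, 1, 0, 0, 0, 0, 0.012, 0.41, 1]}}

```text
t: 4.2
ee_pos: [588.6, -10.8, 182.3]
orientation: [0.102, -3.138, -0.0]
ft_force: [-0.4, 0.2, -0.2]
width: 87.8
grasp_force: 0.0
```

Request:
{"fn": "arm_command", "kwargs": {"rows": [0, 0, 0, 0, 0, 0, -0.3, 0, 0, 0, 0, 0, 0, -0.3, 0, 0, 0, 0, 0, 0, -0.3, 0, 0, 0, 0, 0, 0, -0.3, 0, 0, 0, 0, 0, 0, -0.3]}}

```text
t: 4.7
ee_pos: [589.6, -10.7, 183.7]
orientation: [-0.103, 3.139, -0.0]
ft_force: [1.0, 0.7, -0.6]
width: 51.3
grasp_force: 0.0
```

Request:
{"fn": "arm_command", "kwargs": {"rows": [0, 0, 0, 0, 0, 0, -1, 0, 0, 0, 0, 0, 0, -1, 0, 0, 0, 0, 0, 0, -1, 0, 0, 0, 0, 0, 0, -1, 0, 0, 0, 0, 0, 0, -1]}}

```text
t: 5.2
ee_pos: [589.5, -10.7, 183.3]
orientation: [-0.103, 3.14, -0.0]
ft_force: [0.5, -0.1, -0.9]
width: 27.8
grasp_force: 30.0
```

```bash
cat >> h.py <<'E'
def st():
    o=ctrl.get_obs(); print(o['t'],o['ee_pos'].round(2),'yaw',round(yaw(o)[0]%360,2),round(yaw(o)[1],2),'F',o['ft_force'].round(2),'M',o['moment'].round(2),'w',round(o['width'],1),'g',round(o['grasp_force'],1))
E
python3 -c "from h import *;st()"
```

```text
5.2 [589.47 -10.74 183.27] yaw 183.74 0.0 F [ 0.45 -0.15 -0.94] M [ 0.08 -0.14  0.02] w 27.8 g 30.0
```

Request:
{"fn": "arm_command", "kwargs": {"rows": [0, 0, 0, 0, 0, 0, -1, 0, 0, 0, 0, 0, 0, -1, 0, 0, 0, 0, 0, 0, -1]}}

```text
t: 5.5
ee_pos: [589.4, -10.7, 183.3]
orientation: [0.103, -3.14, -0.0]
ft_force: [-0.1, 0.6, -0.3]
width: 27.8
grasp_force: 30.0
```

Run:
```python
from h import *
st()
S,_=shot("scene","s2")
cv2.imwrite('pics/c2.png',cv2.resize(S[140:250,215:325],(600,600),interpolation=cv2.INTER_CUBIC)[:,:,::-1])
st()
```

```text
5.5 [589.45 -10.71 183.26] yaw 183.74 0.0 F [-0.11  0.62 -0.33] M [ 0.05 -0.15 -0.02] w 27.8 g 30.0
5.55 [589.47 -10.71 183.28] yaw 183.74 0.0 F [0.15 0.94 0.07] M [ 0.05 -0.17  0.04] w 27.8 g 30.0
```

View pics/c2.png

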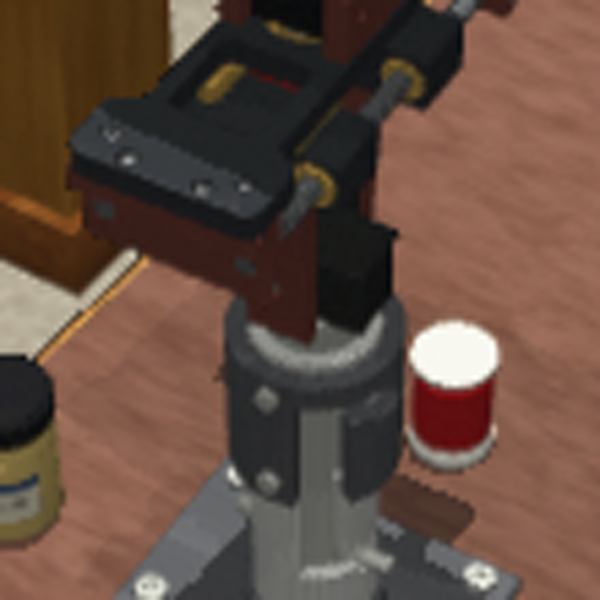

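The fingers hold the bar at crop (320,280) with 30 N and almost no side load. Easing it up.

Request:
{"fn": "arm_command", "kwargs": {"rows": [0, 0, 0, 0, 0, -0.013, -1, 0, 0, 0, 0, 0, -0.026, -1, 0, 0, 0, 0, 0, -0.04, -1, 0, 0, 0, 0, 0, -0.05, -1, 0, 0, 0, 0, 0, -0.05, -1]}}

```text
t: 6.05
ee_pos: [589.5, -10.7, 187.4]
orientation: [-0.103, 3.14, -0.0]
ft_force: [0.1, -0.1, -3.0]
width: 27.8
grasp_force: 30.0
```

```bash
python3 -c "from h import *;st()"
```

```text
6.05 [589.49 -10.74 187.35] yaw 183.74 0.01 F [ 0.06 -0.1  -2.96] M [ 0.06 -0.14  0.02] w 27.8 g 30.0
```

Request:
{"fn": "arm_command", "kwargs": {"rows": [0, 0, 0, 0, 0, -0.015, -1, 0, 0, 0, 0, 0, -0.03, -1, 0, 0, 0, 0, 0, -0.03, -1]}}

```text
t: 6.35
ee_pos: [589.6, -10.7, 189.9]
orientation: [-0.103, 3.14, -0.0]
ft_force: [0.5, -1.0, -2.6]
width: 28.0
grasp_force: 30.0
```

Request:
{"fn": "arm_command", "kwargs": {"rows": [0, 0, 0.02, 0, 0, 0, -1, 0, 0, 0.04, 0, 0, 0, -1, 0, 0, 0.06, 0, 0, 0, -1, 0, 0, 0.06, 0, 0, 0, -1]}}

```text
t: 6.75
ee_pos: [589.5, -10.7, 189.7]
orientation: [0.194, 3.136, 0.0]
ft_force: [0.2, -0.4, -2.9]
width: 27.8
grasp_force: 30.0
```

```bash
python3 -c "from h import *;st()"
```

```text
6.75 [589.47 -10.69 189.69] yaw 172.91 0.0 F [ 0.19 -0.45 -2.92] M [ 0.03 -0.18  0.02] w 27.8 g 30.0
```

Free to turn. I'll continue clockwise to about 50° from the start, in steps.

Request:
{"fn": "arm_command", "kwargs": {"rows": [0, 0, 0.025, 0, 0, 0, -1, 0, 0, 0.05, 0, 0, 0, -1, 0, 0, 0.075, 0, 0, 0, -1, 0, 0, 0.1, 0, 0, 0, -1, 0, 0, 0.1, 0, 0, 0, -1]}}

```text
t: 7.25
ee_pos: [589.5, -10.7, 189.7]
orientation: [0.68, 3.067, 0.0]
ft_force: [-1.2, 0.8, -2.2]
width: 28.1
grasp_force: 30.0
```

Request:
{"fn": "arm_command", "kwargs": {"rows": [0, 0, 0.025, 0, 0, 0, -1, 0, 0, 0.05, 0, 0, 0, -1, 0, 0, 0.075, 0, 0, 0, -1, 0, 0, 0.11, 0, 0, 0, -1, 0, 0, 0.11, 0, 0, 0, -1]}}

```text
t: 7.75
ee_pos: [589.5, -10.7, 189.7]
orientation: [1.196, 2.905, 0.0]
ft_force: [-0.0, 0.0, -2.8]
width: 28.0
grasp_force: 30.0
```

```bash
python3 -c "from h import *;st()"
```

```text
7.75 [589.49 -10.71 189.69] yaw 135.25 0.0 F [-0.03  0.03 -2.82] M [-0.07 -0.14 -0.02] w 28.0 g 30.0
```

Request:
{"fn": "arm_command", "kwargs": {"rows": [0, 0, 0.01, 0, 0, 0, -1, 0, 0, 0.02, 0, 0, 0, -1, 0, 0, 0.02, 0, 0, 0, -1]}}

```text
t: 8.05
ee_pos: [589.4, -10.7, 189.7]
orientation: [-1.283, -2.868, 0.0]
ft_force: [0.0, 0.7, -2.1]
width: 28.1
grasp_force: 30.0
```

```bash
python3 -c "from h import *;st()"
```

```text
8.05 [589.45 -10.72 189.67] yaw 131.78 0.0 F [ 0.03  0.66 -2.13] M [ 0.   -0.15  0.03] w 28.1 g 30.0
```

Request:
{"fn": "arm_command", "kwargs": {"rows": [0, 0, 0.006, 0, 0, 0, -1, 0, 0, 0.011, 0, 0, 0, -1, 0, 0, 0.011, 0, 0, 0, -1]}}

```text
t: 8.35
ee_pos: [589.5, -10.7, 189.7]
orientation: [1.338, 2.842, 0.0]
ft_force: [-0.4, 1.0, -3.1]
width: 27.7
grasp_force: 30.0
```

```bash
python3 -c "from h import *;st()"
```

```text
8.35 [589.49 -10.71 189.7 ] yaw 129.59 0.0 F [-0.39  1.03 -3.11] M [ 0.01 -0.1   0.08] w 27.7 g 30.0
```

Request:
{"fn": "arm_command", "kwargs": {"rows": [0, 0, 0.005, 0, 0, 0, -1, 0, 0, 0.01, 0, 0, 0, -1, 0, 0, 0.01, 0, 0, 0, -1]}}

```text
t: 8.65
ee_pos: [589.5, -10.7, 189.7]
orientation: [-1.384, -2.821, 0.0]
ft_force: [-0.0, -0.1, -3.8]
width: 27.6
grasp_force: 30.0
```

```bash
python3 -c "from h import *;st()"
```

```text
8.65 [589.45 -10.7  189.67] yaw 127.74 0.0 F [-0.04 -0.1  -3.82] M [ 0.01 -0.11  0.01] w 27.6 g 30.0
```

Request:
{"fn": "arm_command", "kwargs": {"rows": [0, 0, 0.004, 0, 0, 0, -1, 0, 0, 0.008, 0, 0, 0, -1, 0, 0, 0.008, 0, 0, 0, -1]}}

```text
t: 8.95
ee_pos: [589.5, -10.7, 189.7]
orientation: [-1.419, -2.803, 0.0]
ft_force: [-0.4, 0.2, -3.1]
width: 28.0
grasp_force: 30.0
```

```bash
python3 -c "from h import *;st()"
```

```text
8.95 [589.46 -10.71 189.67] yaw 126.3 0.0 F [-0.37  0.19 -3.11] M [-0.01 -0.09  0.01] w 28.0 g 30.0
```

Request:
{"fn": "arm_command", "kwargs": {"rows": [0, 0, 0.004, 0, 0, 0, -1, 0, 0, 0.008, 0, 0, 0, -1, 0, 0, 0.008, 0, 0, 0, -1]}}

```text
t: 9.25
ee_pos: [589.5, -10.7, 189.7]
orientation: [1.454, 2.785, 0.0]
ft_force: [-0.6, 0.2, -2.7]
width: 28.2
grasp_force: 30.0
```

```bash
python3 -c "from h import *;st()"
```

```text
9.25 [589.47 -10.7  189.7 ] yaw 124.86 0.0 F [-0.6   0.18 -2.7 ] M [ 0.01 -0.11 -0.01] w 28.2 g 30.0
```

Request:
{"fn": "arm_command", "kwargs": {"rows": [0, 0, 0.004, 0, 0, 0, -1, 0, 0, 0.008, 0, 0, 0, -1, 0, 0, 0.008, 0, 0, 0, -1]}}

```text
t: 9.55
ee_pos: [589.4, -10.7, 189.7]
orientation: [-1.489, -2.766, 0.0]
ft_force: [0.2, 0.0, -2.6]
width: 27.9
grasp_force: 30.0
```

```bash
python3 -c "from h import *;st()"
```

```text
9.55 [589.41 -10.74 189.65] yaw 123.41 0.01 F [ 0.19  0.01 -2.58] M [-0.06 -0.07 -0.  ] w 27.9 g 30.0
```

Request:
{"fn": "arm_command", "kwargs": {"rows": [0, 0, 0.004, 0, 0, 0, -1, 0, 0, 0.008, 0, 0, 0, -1, 0, 0, 0.008, 0, 0, 0, -1]}}

```text
t: 9.85
ee_pos: [589.4, -10.7, 189.6]
orientation: [-1.524, -2.747, 0.0]
ft_force: [-0.3, 0.2, -2.3]
width: 28.0
grasp_force: 30.0
```

```bash
python3 -c "from h import *;st()"
```

```text
9.85 [589.37 -10.73 189.65] yaw 121.98 0.01 F [-0.33  0.21 -2.27] M [-0.07  0.04 -0.  ] w 28.0 g 30.0
```

Request:
{"fn": "arm_command", "kwargs": {"rows": [0, 0, 0.004, 0, 0, 0, -1, 0, 0, 0.008, 0, 0, 0, -1, 0, 0, 0.008, 0, 0, 0, -1]}}

```text
t: 10.15
ee_pos: [589.4, -10.7, 189.7]
orientation: [-1.558, -2.728, 0.0]
ft_force: [-0.7, 0.0, -3.8]
width: 28.1
grasp_force: 30.0
```

```bash
python3 -c "from h import *;st()"
```

```text
10.15 [589.43 -10.72 189.69] yaw 120.54 0.0 F [-0.67  0.01 -3.78] M [-0.09  0.04  0.09] w 28.1 g 30.0
```

Request:
{"fn": "arm_command", "kwargs": {"rows": [0, 0, 0.004, 0, 0, 0, -1, 0, 0, 0.008, 0, 0, 0, -1, 0, 0, 0.008, 0, 0, 0, -1]}}

```text
t: 10.45
ee_pos: [589.4, -10.7, 189.7]
orientation: [-1.592, -2.708, 0.0]
ft_force: [-0.9, -1.1, -3.3]
width: 28.0
grasp_force: 30.0
```

```bash
python3 -c "
from h import *
st();ctrl.get_image('scene');st();ctrl.get_image('scene');st()"
```

```text
10.45 [589.44 -10.7  189.67] yaw 119.1 0.0 F [-0.87 -1.13 -3.31] M [-0.09 -0.01  0.12] w 28.0 g 30.0
10.5 [589.45 -10.72 189.66] yaw 119.13 0.0 F [-0.89 -0.52 -3.08] M [-0.12  0.01  0.21] w 27.8 g 30.0
10.55 [589.45 -10.71 189.66] yaw 119.13 0.0 F [-0.35 -1.07 -2.19] M [-0.12  0.04  0.2 ] w 27.9 g 30.0
```

The clockwise wall is felt at about 120–122°, with Mz near 0.2 N·m. I'll back off into the slot's play, then rise gently.

Request:
{"fn": "arm_command", "kwargs": {"rows": [0, 0, -0.016, 0, 0, 0, -1, 0, 0, -0.032, 0, 0, 0, -1, 0, 0, -0.032, 0, 0, 0, -1]}}

```text
t: 10.85
ee_pos: [589.6, -10.7, 189.8]
orientation: [1.453, 2.785, 0.001]
ft_force: [-1.0, -0.5, -2.4]
width: 27.8
grasp_force: 30.0
```

Request:
{"fn": "arm_command", "kwargs": {"rows": [0, 0, 0, 0, 0, -0.01, -1, 0, 0, 0, 0, 0, -0.02, -1, 0, 0, 0, 0, 0, -0.03, -1, 0, 0, 0, 0, 0, -0.04, -1]}}

```text
t: 11.25
ee_pos: [589.5, -10.7, 193.0]
orientation: [1.454, 2.785, 0.0]
ft_force: [-0.2, 0.2, -2.3]
width: 28.3
grasp_force: 30.0
```

```bash
python3 -c "from h import *;st()"
```

```text
11.25 [589.51 -10.72 193.  ] yaw 124.86 0.01 F [-0.25  0.17 -2.32] M [ 0.02 -0.14  0.06] w 28.3 g 30.0
```

Request:
{"fn": "arm_command", "kwargs": {"rows": [0, 0, 0, 0, 0, -0.06, -1, 0, 0, 0, 0, 0, -0.12, -1, 0, 0, 0, 0, 0, -0.18, -1, 0, 0, 0, 0, 0, -0.24, -1, 0, 0, 0, 0, 0, -0.3, -1]}}

```text
t: 11.75
ee_pos: [589.6, -10.7, 217.5]
orientation: [1.453, 2.785, 0.0]
ft_force: [-0.1, 0.6, -1.4]
width: 28.2
grasp_force: 30.0
```

```bash
python3 -c "from h import *;st()"
```

```text
11.75 [589.55 -10.73 217.47] yaw 124.88 0.02 F [-0.11  0.64 -1.42] M [-0.07 -0.14 -0.  ] w 28.2 g 30.0
```

Request:
{"fn": "arm_command", "kwargs": {"rows": [0, 0, 0, 0, 0, -0.06, -1, 0, 0, 0, 0, 0, -0.12, -1, 0, 0, 0, 0, 0, -0.18, -1, 0, 0, 0, 0, 0, -0.24, -1, 0, 0, 0, 0, 0, -0.3, -1]}}

```text
t: 12.25
ee_pos: [589.4, -10.7, 241.3]
orientation: [-1.453, -2.785, -0.0]
ft_force: [0.9, 0.2, -3.1]
width: 28.0
grasp_force: 30.0
```

```bash
python3 -c "from h import *;st()"
```

```text
12.25 [589.43 -10.7  241.26] yaw 124.88 0.0 F [ 0.92  0.22 -3.08] M [ 0.03 -0.09  0.02] w 28.0 g 30.0
```

The stop can lie between TCP z 251 and 281. Before feeling for it I'll look at where the collar's slot roof is.

Run:
```python
from h import *
S,_=shot("scene","s3")
cv2.imwrite('pics/c3.png',cv2.resize(S[180:260,240:305],(488,600),interpolation=cv2.INTER_CUBIC)[:,:,::-1])
p=ctrl.camera_params("scene");W=np.array(p["world_to_cam"]);K=np.array(p["camera_matrix"])
C=-W[:3,:3].T@W[:3,3];print('cam',C)
a=np.arctan2(C[1]+11,C[0]-589.4);print('az',np.degrees(a))
r=Ro.from_matrix(W[:3,:3]).as_rotvec()
for z in range(70,160,10):
  for R,d in((31,0),):
    q=np.array([589.4+R*np.cos(a+d),-11+R*np.sin(a+d),z])
    uv=cv2.projectPoints(q[None],r,W[:3,3],K,np.array([p['k1'],0,0,0,0.]))[0].ravel()
    print(z,uv.round(1),'crop',((uv-[240,180])*7.5).round(0))
```

```text
cam [204.5442976  565.02451163 859.2069552 ]
az 123.74782891724551
70 [272.5 239.9] crop [243. 449.]
80 [272.5 236.5] crop [243. 424.]
90 [272.4 233.1] crop [243. 398.]
100 [272.4 229.7] crop [243. 372.]
110 [272.4 226.1] crop [243. 346.]
120 [272.4 222.6] crop [243. 319.]
130 [272.4 218.9] crop [243. 292.]
140 [272.4 215.3] crop [243. 265.]
150 [272.4 211.5] crop [243. 237.]
```

View pics/c3.png

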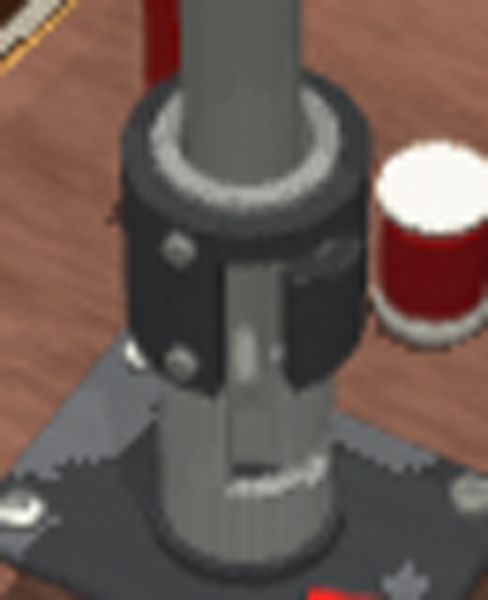

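The pin's end shows at crop (243,350). The slot's roof edge is near crop y≈260, so z is about 140 and the stop is expected at TCP z of about 277–281. I'll rise moderately, checking force, and creep at the end.

Request:
{"fn": "arm_command", "kwargs": {"rows": [0, 0, 0, 0, 0, -0.04, -1, 0, 0, 0, 0, 0, -0.08, -1, 0, 0, 0, 0, 0, -0.12, -1, 0, 0, 0, 0, 0, -0.16, -1, 0, 0, 0, 0, 0, -0.2, -1]}}

```text
t: 12.8
ee_pos: [589.4, -10.7, 257.1]
orientation: [-1.453, -2.785, 0.0]
ft_force: [0.0, 0.0, -3.4]
width: 28.4
grasp_force: 30.0
```

```bash
python3 -c "from h import *;st()"
```

```text
12.8 [589.45 -10.71 257.09] yaw 124.89 0.0 F [ 0.02  0.05 -3.42] M [-0.04 -0.13 -0.08] w 28.4 g 30.0
```

Request:
{"fn": "arm_command", "kwargs": {"rows": [0, 0, 0, 0, 0, -0.02, -1, 0, 0, 0, 0, 0, -0.04, -1, 0, 0, 0, 0, 0, -0.06, -1, 0, 0, 0, 0, 0, -0.08, -1, 0, 0, 0, 0, 0, -0.1, -1]}}

```text
t: 13.3
ee_pos: [589.4, -10.7, 264.9]
orientation: [-1.453, -2.785, 0.0]
ft_force: [0.2, 0.5, -2.1]
width: 27.8
grasp_force: 30.0
```

```bash
python3 -c "from h import *;st()"
```

```text
13.3 [589.43 -10.71 264.94] yaw 124.89 0.01 F [ 0.17  0.46 -2.14] M [-0.   -0.13  0.03] w 27.8 g 30.0
```

Request:
{"fn": "arm_command", "kwargs": {"rows": [0, 0, 0, 0, 0, -0.01, -1, 0, 0, 0, 0, 0, -0.02, -1, 0, 0, 0, 0, 0, -0.03, -1, 0, 0, 0, 0, 0, -0.04, -1, 0, 0, 0, 0, 0, -0.05, -1]}}

```text
t: 13.8
ee_pos: [589.4, -10.7, 268.9]
orientation: [-1.453, -2.785, 0.0]
ft_force: [-0.2, 0.2, -1.9]
width: 28.0
grasp_force: 30.0
```

```bash
python3 -c "from h import *;st()"
```

```text
13.8 [589.43 -10.69 268.89] yaw 124.89 0.01 F [-0.15  0.16 -1.9 ] M [ 0.01 -0.09 -0.07] w 28.0 g 30.0
```

Now 1 mm creeps.

Request:
{"fn": "arm_command", "kwargs": {"rows": [0, 0, 0, 0, 0, -0.01, -1, 0, 0, 0, 0, 0, -0.02, -1, 0, 0, 0, 0, 0, -0.02, -1]}}

```text
t: 14.1
ee_pos: [589.5, -10.7, 270.6]
orientation: [1.453, 2.785, 0.0]
ft_force: [-0.1, -0.7, -3.2]
width: 28.1
grasp_force: 30.0
```

```bash
python3 -c "from h import *;st()"
```

```text
14.1 [589.53 -10.73 270.6 ] yaw 124.88 0.01 F [-0.07 -0.67 -3.23] M [-0.02 -0.15 -0.01] w 28.1 g 30.0
```

Request:
{"fn": "arm_command", "kwargs": {"rows": [0, 0, 0, 0, 0, -0.01, -1, 0, 0, 0, 0, 0, -0.018, -1, 0, 0, 0, 0, 0, -0.018, -1]}}

```text
t: 14.4
ee_pos: [589.5, -10.7, 272.0]
orientation: [1.453, 2.785, 0.0]
ft_force: [0.9, 0.1, -2.3]
width: 28.0
grasp_force: 30.0
```

```bash
python3 -c "from h import *;st()"
```

```text
14.4 [589.51 -10.72 272.02] yaw 124.89 0.01 F [ 0.95  0.11 -2.28] M [-0.05 -0.12  0.01] w 28.0 g 30.0
```

Request:
{"fn": "arm_command", "kwargs": {"rows": [0, 0, 0, 0, 0, -0.008, -1, 0, 0, 0, 0, 0, -0.015, -1, 0, 0, 0, 0, 0, -0.015, -1]}}

```text
t: 14.7
ee_pos: [589.5, -10.7, 273.2]
orientation: [1.453, 2.785, 0.0]
ft_force: [1.4, -0.0, -2.9]
width: 28.3
grasp_force: 30.0
```

Request:
{"fn": "arm_command", "kwargs": {"rows": [0, 0, 0, 0, 0, -0.008, -1, 0, 0, 0, 0, 0, -0.015, -1, 0, 0, 0, 0, 0, -0.015, -1]}}

```text
t: 15.0
ee_pos: [589.5, -10.7, 274.4]
orientation: [1.453, 2.785, 0.0]
ft_force: [-0.7, 0.2, -2.6]
width: 28.1
grasp_force: 30.0
```

Request:
{"fn": "arm_command", "kwargs": {"rows": [0, 0, 0, 0, 0, -0.006, -1, 0, 0, 0, 0, 0, -0.012, -1, 0, 0, 0, 0, 0, -0.012, -1]}}

```text
t: 15.3
ee_pos: [589.5, -10.7, 275.4]
orientation: [1.453, 2.785, 0.0]
ft_force: [-0.4, -0.3, -3.2]
width: 27.5
grasp_force: 30.0
```

Request:
{"fn": "arm_command", "kwargs": {"rows": [0, 0, 0, 0, 0, -0.006, -1, 0, 0, 0, 0, 0, -0.012, -1, 0, 0, 0, 0, 0, -0.012, -1]}}

```text
t: 15.6
ee_pos: [589.5, -10.7, 276.3]
orientation: [1.453, 2.785, 0.0]
ft_force: [-0.3, 0.2, -2.3]
width: 28.1
grasp_force: 30.0
```

Request:
{"fn": "arm_command", "kwargs": {"rows": [0, 0, 0, 0, 0, -0.006, -1, 0, 0, 0, 0, 0, -0.012, -1, 0, 0, 0, 0, 0, -0.012, -1]}}

```text
t: 15.9
ee_pos: [589.5, -10.7, 277.3]
orientation: [1.453, 2.785, 0.0]
ft_force: [1.1, 0.3, -3.2]
width: 27.7
grasp_force: 30.0
```

Request:
{"fn": "arm_command", "kwargs": {"rows": [0, 0, 0, 0, 0, -0.006, -1, 0, 0, 0, 0, 0, -0.012, -1, 0, 0, 0, 0, 0, -0.012, -1]}}

```text
t: 16.2
ee_pos: [589.5, -10.7, 278.2]
orientation: [1.453, 2.785, 0.0]
ft_force: [-0.5, -0.3, -2.2]
width: 28.1
grasp_force: 30.0
```

Request:
{"fn": "arm_command", "kwargs": {"rows": [0, 0, 0, 0, 0, -0.006, -1, 0, 0, 0, 0, 0, -0.012, -1, 0, 0, 0, 0, 0, -0.012, -1]}}

```text
t: 16.5
ee_pos: [589.5, -10.7, 279.2]
orientation: [1.453, 2.785, 0.0]
ft_force: [0.2, 1.0, -3.6]
width: 28.2
grasp_force: 30.0
```

Request:
{"fn": "arm_command", "kwargs": {"rows": [0, 0, 0, 0, 0, -0.006, -1, 0, 0, 0, 0, 0, -0.012, -1, 0, 0, 0, 0, 0, -0.012, -1]}}

```text
t: 16.8
ee_pos: [589.2, -10.7, 279.7]
orientation: [-1.453, -2.785, 0.0]
ft_force: [-0.0, 0.5, -5.0]
width: 27.6
grasp_force: 30.0
```

Request:
{"fn": "arm_command", "kwargs": {"rows": [0, 0, 0, 0, 0, -0.005, -1, 0, 0, 0, 0, 0, -0.005, -1]}}

```text
t: 17.0
ee_pos: [589.1, -10.7, 279.9]
orientation: [-1.453, -2.784, 0.001]
ft_force: [0.3, -0.9, -8.2]
width: 27.8
grasp_force: 30.0
```

```bash
python3 -c "
from h import *
st();ctrl.get_image('scene');st()"
```

```text
17.0 [589.07 -10.72 279.85] yaw 124.89 0.07 F [ 0.31 -0.94 -8.17] M [ 0.01 -0.33  0.01] w 27.8 g 30.0
17.05 [589.11 -10.72 279.88] yaw 124.89 0.06 F [ 0.09  0.02 -9.47] M [-0.05 -0.26  0.02] w 28.1 g 30.0
```

The stop is met at z≈279.5 with about 6 N, so the seat should be near TCP z 271.5. I'll ease down 2 mm and twist back anticlockwise.

Request:
{"fn": "arm_command", "kwargs": {"rows": [0, 0, 0, 0, 0, 0.013, -1, 0, 0, 0, 0, 0, 0.026, -1, 0, 0, 0, 0, 0, 0.026, -1]}}

```text
t: 17.35
ee_pos: [589.7, -10.7, 278.8]
orientation: [1.453, 2.785, 0.001]
ft_force: [-0.6, 0.1, -4.0]
width: 28.2
grasp_force: 30.0
```

```bash
python3 -c "from h import *;st()"
```

```text
17.35 [589.73 -10.7  278.83] yaw 124.89 0.05 F [-0.56  0.07 -3.98] M [ 0.   -0.13 -0.02] w 28.2 g 30.0
```

Request:
{"fn": "arm_command", "kwargs": {"rows": [0, 0, -0.02, 0, 0, 0, -1, 0, 0, -0.04, 0, 0, 0, -1, 0, 0, -0.06, 0, 0, 0, -1, 0, 0, -0.06, 0, 0, 0, -1]}}

```text
t: 17.75
ee_pos: [589.7, -10.7, 278.8]
orientation: [1.184, 2.909, 0.0]
ft_force: [0.1, 0.7, -2.7]
width: 27.8
grasp_force: 30.0
```

```bash
python3 -c "from h import *;st()"
```

```text
17.75 [589.71 -10.71 278.81] yaw 135.72 0.05 F [ 0.08  0.72 -2.74] M [ 0.01 -0.19 -0.03] w 27.8 g 30.0
```

Request:
{"fn": "arm_command", "kwargs": {"rows": [0, 0, -0.025, 0, 0, 0.008, -1, 0, 0, -0.05, 0, 0, 0.008, -1, 0, 0, -0.075, 0, 0, 0.008, -1, 0, 0, -0.1, 0, 0, 0.008, -1, 0, 0, -0.1, 0, 0, 0.008, -1]}}

```text
t: 18.25
ee_pos: [589.6, -10.7, 278.0]
orientation: [0.716, 3.058, 0.0]
ft_force: [-0.6, 0.6, -2.8]
width: 27.7
grasp_force: 30.0
```

```bash
python3 -c "from h import *;st()"
```

```text
18.25 [589.62 -10.72 278.03] yaw 153.64 0.03 F [-0.61  0.58 -2.78] M [ 0.02 -0.07 -0.01] w 27.7 g 30.0
```

Request:
{"fn": "arm_command", "kwargs": {"rows": [0, 0, -0.025, 0, 0, 0, -1, 0, 0, -0.05, 0, 0, 0, -1, 0, 0, -0.075, 0, 0, 0, -1, 0, 0, -0.1, 0, 0, 0, -1, 0, 0, -0.1, 0, 0, 0, -1]}}

```text
t: 18.75
ee_pos: [589.6, -10.7, 277.9]
orientation: [0.231, 3.133, 0.0]
ft_force: [-0.1, 0.1, -2.2]
width: 27.9
grasp_force: 30.0
```

```bash
python3 -c "from h import *;st()"
```

```text
18.75 [589.58 -10.71 277.95] yaw 171.56 0.02 F [-0.08  0.09 -2.24] M [ 0.05 -0.16 -0.02] w 27.9 g 30.0
```

Next, small steps to feel for the notch's end.

Request:
{"fn": "arm_command", "kwargs": {"rows": [0, 0, -0.015, 0, 0, 0, -1, 0, 0, -0.03, 0, 0, 0, -1, 0, 0, -0.045, 0, 0, 0, -1, 0, 0, -0.045, 0, 0, 0, -1]}}

```text
t: 19.15
ee_pos: [589.5, -10.7, 277.8]
orientation: [0.011, 3.141, 0.0]
ft_force: [-0.2, 0.9, -2.5]
width: 27.9
grasp_force: 30.0
```

```bash
python3 -c "from h import *;st()"
```

```text
19.15 [589.51 -10.71 277.85] yaw 179.6 0.01 F [-0.22  0.9  -2.47] M [ 0.07 -0.11  0.  ] w 27.9 g 30.0
```

Request:
{"fn": "arm_command", "kwargs": {"rows": [0, 0, -0.006, 0, 0, 0, -1, 0, 0, -0.012, 0, 0, 0, -1, 0, 0, -0.012, 0, 0, 0, -1]}}

```text
t: 19.45
ee_pos: [589.5, -10.7, 277.8]
orientation: [0.053, -3.141, -0.0]
ft_force: [-0.4, -0.8, -1.8]
width: 28.0
grasp_force: 30.0
```

```bash
python3 -c "from h import *;st()"
```

```text
19.45 [589.46 -10.71 277.75] yaw 181.92 0.0 F [-0.37 -0.77 -1.83] M [ 0.01 -0.14 -0.01] w 28.0 g 30.0
```

Request:
{"fn": "arm_command", "kwargs": {"rows": [0, 0, -0.005, 0, 0, 0, -1, 0, 0, -0.01, 0, 0, 0, -1, 0, 0, -0.01, 0, 0, 0, -1]}}

```text
t: 19.75
ee_pos: [589.5, -10.7, 277.8]
orientation: [0.103, -3.14, 0.0]
ft_force: [-0.8, 1.0, -3.1]
width: 28.1
grasp_force: 30.0
```

```bash
python3 -c "
from h import *
st();ctrl.get_image('scene');st()"
```

```text
19.75 [589.45 -10.72 277.76] yaw 183.77 0.0 F [-0.83  1.03 -3.13] M [ 0.13 -0.18  0.02] w 28.1 g 30.0
19.8 [589.44 -10.7  277.75] yaw 183.74 0.0 F [ 0.02 -0.35 -2.89] M [ 0.09 -0.19  0.01] w 27.6 g 30.0
```

Request:
{"fn": "arm_command", "kwargs": {"rows": [0, 0, -0.005, 0, 0, 0, -1, 0, 0, -0.01, 0, 0, 0, -1, 0, 0, -0.01, 0, 0, 0, -1]}}

```text
t: 20.1
ee_pos: [589.5, -10.7, 277.7]
orientation: [0.153, -3.138, -0.0]
ft_force: [0.3, -0.2, -2.2]
width: 28.3
grasp_force: 30.0
```

```bash
python3 -c "
from h import *
st();ctrl.get_image('scene');st()"
```

```text
20.1 [589.46 -10.7  277.74] yaw 185.58 0.0 F [ 0.33 -0.25 -2.21] M [ 0.09 -0.15 -0.04] w 28.3 g 30.0
20.15 [589.45 -10.68 277.76] yaw 185.55 0.0 F [-1.03  0.34 -2.85] M [ 0.11 -0.2  -0.05] w 28.0 g 30.0
```

No hard wall yet, and the plate's bearing is about 183.5°. I'll go back to about 183° and let it down gently.

Request:
{"fn": "arm_command", "kwargs": {"rows": [0, 0, 0.007, 0, 0, 0, -1, 0, 0, 0.014, 0, 0, 0, -1, 0, 0, 0.014, 0, 0, 0.01, -1, 0, 0, 0.014, 0, 0, 0.02, -1, 0, 0, 0.014, 0, 0, 0.025, -1]}}

```text
t: 20.65
ee_pos: [589.4, -10.7, 275.6]
orientation: [0.083, -3.14, -0.0]
ft_force: [0.5, 0.3, -2.7]
width: 28.4
grasp_force: 30.0
```

```bash
python3 -c "
from h import *
st()"
```

```text
20.65 [589.41 -10.73 275.61] yaw 183.03 0.01 F [ 0.53  0.33 -2.72] M [ 0.09 -0.1   0.03] w 28.4 g 30.0
```

Request:
{"fn": "arm_command", "kwargs": {"rows": [0, 0, 0, 0, 0, 0.01, -1, 0, 0, 0, 0, 0, 0.02, -1, 0, 0, 0, 0, 0, 0.03, -1, 0, 0, 0, 0, 0, 0.03, -1]}}

```text
t: 21.05
ee_pos: [589.4, -10.7, 273.2]
orientation: [0.083, -3.14, -0.0]
ft_force: [-0.3, 0.2, -2.9]
width: 28.0
grasp_force: 30.0
```

Request:
{"fn": "arm_command", "kwargs": {"rows": [0, 0, 0, 0, 0, 0.006, -1, 0, 0, 0, 0, 0, 0.012, -1, 0, 0, 0, 0, 0, 0.012, -1]}}

```text
t: 21.35
ee_pos: [589.4, -10.7, 272.3]
orientation: [0.083, -3.14, -0.0]
ft_force: [-0.0, 0.4, -3.1]
width: 28.1
grasp_force: 30.0
```

Request:
{"fn": "arm_command", "kwargs": {"rows": [0, 0, 0, 0, 0, 0.005, -1, 0, 0, 0, 0, 0, 0.01, -1, 0, 0, 0, 0, 0, 0.01, -1]}}

```text
t: 21.65
ee_pos: [589.5, -10.7, 271.6]
orientation: [0.083, -3.14, 0.0]
ft_force: [-0.0, -0.1, -3.4]
width: 28.1
grasp_force: 30.0
```

Request:
{"fn": "arm_command", "kwargs": {"rows": [0, 0, 0, 0, 0, 0.005, -1, 0, 0, 0, 0, 0, 0.008, -1, 0, 0, 0, 0, 0, 0.008, -1]}}

```text
t: 21.95
ee_pos: [589.7, -10.7, 271.4]
orientation: [-0.083, 3.14, -0.0]
ft_force: [-1.3, -0.1, 1.7]
width: 28.0
grasp_force: 30.0
```

It is seated at z≈271.4, 8 mm below the stop, bearing lightly. Letting go and withdrawing straight up.

Request:
{"fn": "arm_command", "kwargs": {"rows": [0, 0, 0, 0, 0, 0, -0.2, 0, 0, 0, 0, 0, 0, 0, 0, 0, 0, 0, 0, 0, 0.2, 0, 0, 0, 0, 0, 0, 0.4, 0, 0, 0, 0, 0, 0, 0.4]}}

```text
t: 22.45
ee_pos: [589.5, -10.7, 270.9]
orientation: [0.083, -3.14, 0.0]
ft_force: [0.7, -1.1, 1.0]
width: 60.9
grasp_force: 0.0
```

```bash
python3 -c "
from h import *
st()"
```

```text
22.45 [589.46 -10.73 270.92] yaw 183.02 0.0 F [ 0.74 -1.14  0.96] M [ 0.08 -0.18  0.02] w 60.9 g 0.0
```

Request:
{"fn": "arm_command", "kwargs": {"rows": [0, 0, 0, 0, 0, -0.1, 0.4, 0, 0, 0, 0, 0, -0.3, 0.4, 0, 0, 0, 0, 0, -0.6, 0.4, 0, 0, 0, 0, 0, -0.9, 0.4, 0, 0, 0, 0, 0, -0.9, 0.4]}}

```text
t: 22.95
ee_pos: [591.2, -10.8, 347.0]
orientation: [-0.083, 3.134, -0.001]
ft_force: [1.0, 0.1, -0.0]
width: 61.3
grasp_force: 0.0
```

Run:
```python
from h import *
st()
S,d=shot("scene","s5")
cv2.imwrite('pics/c5.png',cv2.resize(S[110:290,180:340],(533,600),interpolation=cv2.INTER_CUBIC)[:,:,::-1])
P=cloud("scene",d);m=(np.abs(P[...,0]-589)<32)&(np.abs(P[...,1]+11)<25)&(P[...,2]>240)&(P[...,2]<300)
q=P[m];print(m.sum(),np.percentile(q[:,2],[5,50,90,98]),cv2.minAreaRect(q[q[:,2]>278][:,:2].astype(np.float32)))
```

```text
22.95 [591.25 -10.76 347.03] yaw 183.03 0.39 F [ 1.04  0.1  -0.05] M [ 0.08 -0.12 -0.  ] w 61.3 g 0.0
763 [246.99487392 278.39741797 285.75411884 286.69966108] ((588.8435668945312, -0.2085552215576172), (52.46912384033203, 28.034696578979492), 2.8089945316314697)
```

View pics/c5.png

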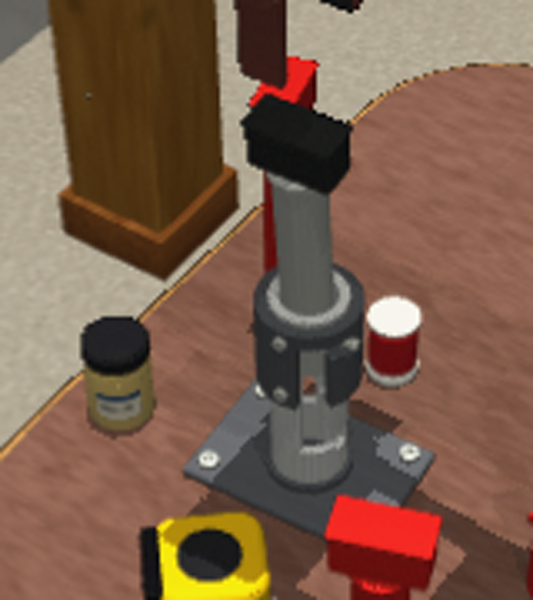

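The section stands extended: the bar's top is at z≈285, along the plate's x, with its head at crop (297,145). The jar, spool and tape are untouched and the gripper is well clear.

```bash
python3 -c "
from h import *
print(ctrl.close_job())"
```

```text
the job is handed in; nothing more can be done
None
```

The section is up and locked in the upper notch: its stop was found by feel at about 6 N, it seated 8 mm below that, the gripper let go and backed clear, nothing else was moved, and the job was handed in at about 23 s.

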